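Expose the plate: swing the UV lamp over it and hold the key switch on

TASK

Swing the UV lamp on its stiff arm until the lamp is centred over the metal plate in the glazed contact frame, and leave it standing there. Then take the lamp key (the one with the square head; the round-headed one is for a cupboard) out of the wooden block, push it fully home in the key switch on top of the lamp's control box, working it past the sticky pins, and turn it a quarter turn clockwise to its stop. The switch springs back, so finish still gripping the key and holding it fully turned; leave everything else on the bench where it is.

Things in the scene. Friction and masses are not known exactly. Their poses are not given: they have to be found in the camera images.
- lamp_arm (a joint): swing of the lamp arm about the stand's post, rad: 0 = the arm points along the stand's own -x (roughly to the robot); growing swings the lamp towards the stand's +y (robot's left), clockwise seen from above. Range -1.7 to 1.7. Held by friction alone, about 0.7 N m (2.6 N at the handle): it stays where it is left.
- stand: the lamp's fixed stand; origin on the bench, on the axis of its upright post, about which the lamp arm swings. Post 28 mm across, 320 mm high; round foot 160 mm across.
- lamp_knob (a point): centre of the upright round black handle on top of the lamp, 23 mm across, from 260 to 312 mm above the bench (this point 287 mm), straight above the lamp's centre, 270 mm from the post's axis. It stands on an aluminium bar 24 mm wide (top at 260 mm) that runs to the post. The round lamp hood below is 144 mm across, underside 163 mm above the bench.
- plate (a point): centre of the steel plate (85 x 115 mm) under the glass of the wooden contact frame (150 x 190 x 25 mm, fixed); 18 mm above the bench, 270 mm from the axis of the lamp's post, so the lamp can swing exactly over it.
- key_head (a point): centre of the lamp key's square black head: 34 mm along its x, 12 mm thick along its y (pinch it so), 34 mm high; at the start 80 mm above the bench, head from 63 to 97 mm, blade straight down, z axis up. The key is the same either way round (half turn about z).
- lamp_key: the lamp key, 76 mm long, 45 to 80 g; origin at its brass blade's tip, 57 mm below key_head. Blade 34 mm long, 14 x 4 mm, narrowed to 7 x 2 mm at the tip. Sticky pairs of sprung pins 9, 16 and 23 mm down the keyway each stop a soft push (6 to 17 N takes the key past), and a 1 to 3 N spring plunger is under the last 8 mm; short pushes with slight rocking about the vertical work it in.
- key_collar (a point): centre of the underside of the lamp key's collar, 23 mm below key_head, axes alike. The collar (17 mm across, 8 mm high, under the head) rests on the block at the start, and on the face of the switch's cylinder when the key is fully home.
- block: fixed wooden block, 64 x 150 x 55 mm high, origin under its centre; two keys and an etching needle stand in it in a row along its y. The lamp key's slot is 40 mm deep, 0.8 mm loose each side: lift the key 40 mm to clear it.
- keyway (a point): centre of the upward face of the switch's brass cylinder, on its turning axis, 96 mm above the bench. The slot goes straight down, 16 mm long along its x (the blade's x goes along it), 5.6 mm across along its y, with a lead-in that widens it to 10.6 mm at the face.
- controller: the lamp's fixed grey steel control box, 160 x 120 x 90 mm high, origin under its centre. The key switch (steel ring 40 mm across) is on its top, 35 mm towards its -x from the centre; at the +x end a red push-stop, top 122 mm above the bench, and a pilot light.
- switch (a joint): turn of the cylinder, rad: 0 at rest, growing clockwise seen from above, stop at 1.571. A spring drives it back, 0.05 N m at rest to 0.13 N m at the stop. A step blocks it until the key is within about 3 mm of fully home. The blade has about 0.1 rad of play in the slot, so the key must turn about 1.7 rad.
- spare_key: bystander: the other key, round black head 34 mm across, in the same block 60 mm from the lamp key (origin at the tip of its blade).
- needle: bystander: etching needle with a turned wooden handle, upright in the same block, top 97 mm above the bench (origin at its foot).
- brayer: bystander: ink roller with wooden handle, 180 mm long, lying on the bench (origin on the bench under its roller).
- palette_knife: bystander: palette knife 200 mm long, lying on the bench (origin on the bench).
- tape: bystander: roll of tape 100 mm across, 38 mm high (origin on the bench).
- tin_a: bystander: ink tin 76 mm across, 75 mm high (origin on the bench).
- tin_b: bystander: ink tin 68 mm across, 100 mm high (origin on the bench).

How it is judged:
On the way, in this order (a step that is already met when the one before it is completed fails the run):
1. the lamp stands centred over the plate, let go (horizontal distance between lamp_knob and plate below 0.03 m and contact force between the fingers and stand below 0.3 N), for 0.3 s.
2. the lamp key is fully home in the switch, not yet turned (distance between key_collar and keyway below 0.004 m and value of joint switch below 0.4 rad), for 0.1 s.
At the end, for the whole second after the job is handed in: Through the last second: lamp handle within 30 mm of the plate's centre seen from above; key upright, its collar within 4 mm of the cylinder's face; cylinder turned at least 1.38 rad of 1.57; the fingers still grip the key with over 2 N (horizontal distance between lamp_knob and plate below 0.03 m and distance between key_collar and keyway below 0.004 m and angle between the z axis of key_head and the z axis of keyway, either way round below 0.15 rad and value of joint switch above 1.38 rad and contact force between the fingers and lamp_key above 2 N); the arm keeps its last pose, push and grip.
It fails at once if a bystander is moved more than 30 mm (distance of any of spare_key, needle, brayer, palette_knife, tape, tin_a, tin_b from where it was at the start of the episode above 0.03 m).
It also fails if it takes over 72 s, if anything falls off the work surface, if the arm or the gripper's body presses on something with over 40 N, if the wrist force passes 120 N, or if a joint passes its speed limit or range.

ROBOT

A 6-joint arm with a two-finger parallel gripper is mounted at the origin on the work surface. World frame = base frame: x ahead of the robot, y to its left, z up, the work surface at z = 0. Lengths are in m, angles in rad, forces in N, time in s.
With the tool pointing down it reaches from about 0.25 to 0.8 m from the base axis. Payload 8.5 kg.
Tool frame: the origin (TCP) lies at the very end of the fingers, on their centre line; the grasp point (between the pads) lies 19 mm behind it; z points along the fingers, y is the line along which they close (so a half turn about z gives the same grasp; the last joint's range is limited). The gripper opens to 85 mm and grips with 20 to 120 N. Pads are 22 mm wide; open, the fingers measure 114 mm over their backs; the gripper's body (76 mm by 85 mm) begins 54 mm behind the grasp point. The pads swing forward as they close: fully open they stand 13 mm farther back than shut.
Start: joints at [-1.188, 0.238, -0.013, 1.319, 0, 1.571], TCP at [0.196, -0.487, 0.231] pointing down, gripper open.
Joint ranges: [-2.66, 2.66], [-1.03, 1.9], [-1.14, 1.46], [-1.82, 2.27], [-1.45, 1.34], [-3.14, 3.14]. Speed limits (rad/s): [2.22, 2.22, 2.79, 3.14, 3.14, 3.14].

INTERFACE

Orientations are given as a rotation vector (axis times angle).
In Python, from station import observe, read_camera, finish_job gives the robot as it stands. The module is installed in compiled form; this text tells all that it offers.
- The arm moves only by the tool send_rows, never from a script. Its argument "motion" is a list of rows, each an object of numbers: "dx", "dy", "dz": the shift along the world's x, y, z in m; "spin": the turn about the world's z in rad. A call has 1 to 5 rows; each row shifts and turns the commanded pose from where the row before left it; what a row does not reach is not made up. A row lasts 1/10 s, in which the tool goes at most 50 mm and 8.59 degrees, less where a joint would pass 70% of its speed; a pose out of reach is approached as far as the arm can. A call with a gripper value outside its range is refused whole. "hand" is the finger opening in m, from 0 to 0.0854, set as the call begins (left out, the last holds). The fingers move at their own pace and stop on an object; "grip_force" is the grip in N (left out, the last holds). Time passes only in rows, so rows that do not move let the fingers close. It gives the time, the measured TCP pose, the force, the opening and the grip force at its end, in the units of the state.
- observe(): the state, without advancing time (a new reading comes with each control period).
- read_camera(name): name is "scene" or "top" or "wrist"; returns a dict with "frame" (384x512x3 uint8, blue, green, red), "K" (3x3 intrinsics, pixels), "T" (4x4, takes a point from camera to world coordinates); the wrist camera has in their place "mount" (4x4, takes a point from camera to tool coordinates, whose origin is the TCP and whose axes are the flange's). Camera axes: x right, y down, z forward; pixel columns grow to the right and rows downward; lengths in m; the calibration is good to about 2 mm. A picture is of the moment at which its call begins: read the wrist's pose just before it. There is no depth.
- finish_job(): hands the job in; it is judged then, once.
The state is a dict: "time_s": time; "joint_positions": joint angles; "joint_vel": joint speeds; "joint_torque": joint torques, N m; "tool_pos": TCP position; "tool_rot": TCP orientation; "ft_force": force on the tool from outside, world axes, zero at the start; "torque": the same for the moment, N m; "grip_width": finger opening in m; "grip_force": force on a finger pad.
Only numpy, scipy, OpenCV 4.12 (cv2) and the standard library are available. Lean on these libraries where they do the work, as an engineer would, in place of code of your own. Each camera call takes 0.05 s, during which the arm holds its last target. There are 200 camera calls.

## Working session

There is one attempt and no reset: what is moved stays moved. The work goes in short steps, Python scripts to look and compute and a tool call to move; the robot and the scene stay as the last step left them, time stands still between calls to the robot, and variables do not carry over. Pictures are saved under pics/ and viewed, at most 10 in all, crops included, and the job is handed in when it is done.

Besides the shell and the picture viewer there is one more tool, called after "Request:" as name(argument=value, ...), one argument or row to a line, values as JSON. send_rows: Moves the arm, as the interface text tells. Its arguments: {"type":"object","properties":{"motion":{"type":"array","items":{"type":"object","properties":{"dx":{"type":"number"},"dy":{"type":"number"},"dz":{"type":"number"},"spin":{"type":"number"}}}},"hand":{"type":"number"},"grip_force":{"type":"number"}},"required":["motion"]}

```bash
mkdir -p pics; cat > h.py <<'E'
import numpy as np,cv2,pickle
from station import observe,read_camera,finish_job
from scipy.spatial.transform import Rotation as R
def cam(n,save=None):
    s=observe(); c=read_camera(n)
    T=c.get('T')
    if T is None:
        W=np.eye(4);W[:3,:3]=R.from_rotvec(s['tool_rot']).as_matrix();W[:3,3]=s['tool_pos'];T=W@np.array(c['mount'])
    T=np.array(T);K=np.array(c['K'])
    if save: cv2.imwrite('pics/'+save+'.png',c['frame']); pickle.dump((K,T),open('pics/'+save+'.pkl','wb'))
    return c['frame'],K,T
def ray(save,u,v,z):
    K,T=pickle.load(open('pics/'+save+'.pkl','rb'))
    d=T[:3,:3]@np.linalg.solve(K,[u,v,1.]);o=T[:3,3]
    return (o+d*(z-o[2])/d[2]).round(4)
def proj(save,p):
    K,T=pickle.load(open('pics/'+save+'.pkl','rb'))
    q=K@(T[:3,:3].T@(np.array(p)-T[:3,3]));return (q[:2]/q[2]).round(1)
E
python3 - <<'E'
from h import *
a,K,T=cam('top','top0');print(T.round(3),K.round(0))
b,K,T=cam('scene','scene0');print(T.round(3))
cv2.imwrite('pics/top0b.png',cv2.resize(a,(800,600),interpolation=cv2.INTER_CUBIC))
cv2.imwrite('pics/scene0b.png',cv2.resize(b,(800,600),interpolation=cv2.INTER_CUBIC))
print(observe())
E
```

```text
[[ 0.015 -0.988  0.151  0.359]
 [-1.    -0.016 -0.    -0.016]
 [ 0.003 -0.151 -0.988  1.356]
 [ 0.     0.     0.     1.   ]] [[456.   0. 259.]
 [  0. 456. 200.]
 [  0.   0.   1.]]
[[ 0.859  0.285 -0.426  1.034]
 [ 0.512 -0.482  0.711 -0.828]
 [-0.003 -0.829 -0.56   0.816]
 [ 0.     0.     0.     1.   ]]
{'time_s': 0.1, 'joint_positions': array([-1.18796534e+00,  2.38726713e-01, -1.41377925e-02,  1.31921986e+00,
       -3.33888157e-07,  1.57081568e+00]), 'joint_vel': array([ 0.00026481, -0.0001074 ,  0.00091915, -0.00014425, -0.00165195,
        0.00037587]), 'joint_torque': array([ 6.42402429e-04, -5.39718461e+01,  3.47000813e+01,  1.34139246e-02,
        3.56615737e-05, -1.55916359e-05]), 'tool_pos': array([ 0.19597587, -0.48665616,  0.23075133]), 'tool_rot': array([-3.08297877e+00, -5.97413600e-01,  3.85298191e-04]), 'ft_force': array([ 0.02081712, -0.27531161,  0.42007481]), 'torque': array([-0.02005964, -0.03341924,  0.03861231]), 'grip_force': 0.0, 'grip_width': 0.08534927025574936}
```

View pics/top0b.png

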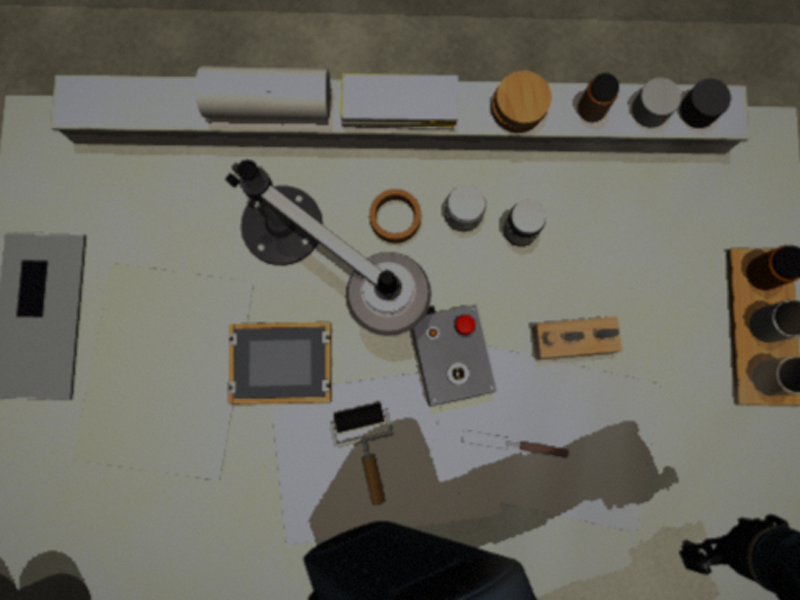

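View pics/scene0b.png

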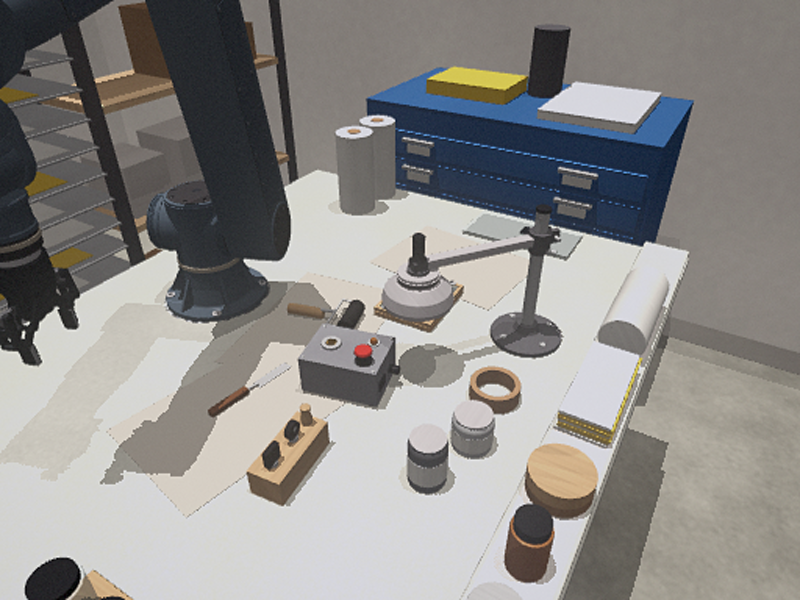

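The top view shows the knob at (388,283), the plate at (280,363), the stand foot at (282,224), the switch at (458,374) and the block heads at (572,338) and (606,333). The scene view shows the block's heads at (272,455) and (292,430).

```bash
python3 - <<'E'
from h import *
s=.64
for n,u,v,z in [('knob',388,283,.30),('plate',280,363,.018),('frame',280,363,.025),('foot',282,224,.01),('posttop',250,175,.32),('keyway',458,374,.096),('heads mid',572,338,.09),('head R',606,333,.09),('needle',548,339,.09),('redstop',465,324,.12),
 ('box TL',413,321,.09),('box TR',475,308,.09),('box BL',430,404,.09),('box BR',494,391,.09)]:
    print(n,ray('top0',u*s,v*s,z))
for n,u,v,z in [('headnear',272,455,.08),('headmid',292,430,.08),('needle',307,412,.09),('keyway',331,342,.096),('knob',418,247,.287)]:
    print(n,ray('scene0',u*s,v*s,z))
a=cv2.imread('pics/scene0.png')[240:330,150:225];b=cv2.imread('pics/top0.png')[190:240,330:405]
cv2.imwrite('pics/c.png',np.hstack([cv2.resize(a,(400,480),interpolation=3),cv2.resize(b,(400,480),interpolation=3)]))
E
```

```text
knob [0.5652 0.0095 0.3   ]
plate [0.4639 0.2164 0.018 ]
frame [0.4634 0.2152 0.025 ]
foot [0.7357 0.2252 0.01  ]
posttop [0.7248 0.2214 0.32  ]
keyway [ 0.4432 -0.1125  0.096 ]
heads mid [ 0.5112 -0.3169  0.09  ]
head R [ 0.5211 -0.3781  0.09  ]
needle [ 0.5087 -0.2739  0.09  ]
redstop [ 0.5293 -0.1226  0.12  ]
box TL [ 0.5374 -0.0317  0.09  ]
box TR [ 0.5628 -0.1431  0.09  ]
box BL [ 0.39   -0.0637  0.09  ]
box BR [ 0.4146 -0.1768  0.09  ]
headnear [ 0.527  -0.3839  0.08  ]
headmid [ 0.52   -0.3251  0.08  ]
needle [ 0.5225 -0.2862  0.09  ]
keyway [ 0.447  -0.1133  0.096 ]
knob [0.5724 0.0103 0.287 ]
```

View pics/c.png

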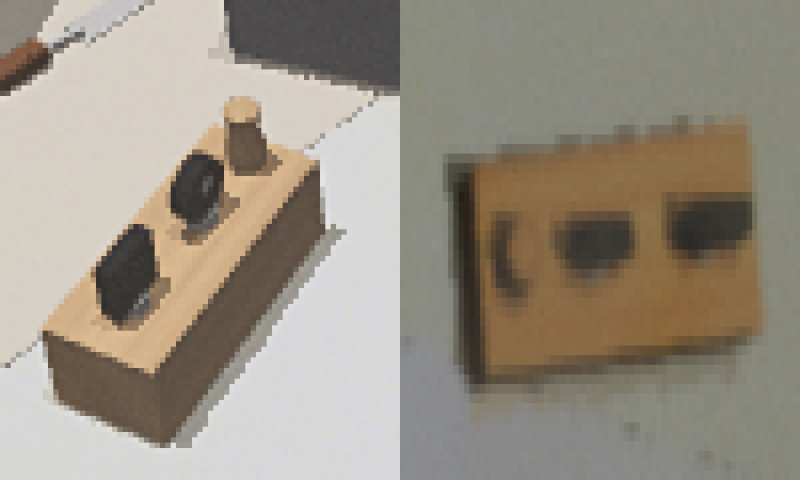

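The lamp key with the square head is the one at the robot's right end of the block, near (0.523,-0.38). I'll go up and over to the knob.

Request:
send_rows(
  motion=[
    {"dz":0.04},
    {"dz":0.04},
    {"dz":0.04},
    {"dx":0.028,"dy":0.037,"spin":0.04},
    {"dx":0.028,"dy":0.037,"spin":0.04},
  ],
  hand=0.0854,
)

```text
schema error: expected keys dx, dy, dz, spin
```

Request:
send_rows(
  motion=[
    {"dx":0.028,"dy":0.037,"spin":0.04},
    {"dx":0.028,"dy":0.037,"spin":0.04},
    {"dx":0.028,"dy":0.037,"spin":0.04},
    {"dx":0.028,"dy":0.037,"spin":0.04},
    {"dx":0.028,"dy":0.037,"spin":0.04},
  ],
)

```text
schema error: expected keys dx, dy, dz, spin
```

Request:
send_rows(
  motion=[
    {"dx":0.028,"dy":0.037,"spin":0.04},
    {"dx":0.028,"dy":0.037,"spin":0.04},
    {"dx":0.028,"dy":0.037,"spin":0.04},
    {"dx":0.028,"dy":0.037,"spin":0.04},
    {"dx":0.028,"dy":0.037,"spin":0.04},
  ],
)

```text
schema error: expected keys dx, dy, dz, spin
```

All four keys are required in each row.

Request:
send_rows(
  motion=[
    {"dx":0,"dy":0,"dz":0.04,"spin":0},
    {"dx":0,"dy":0,"dz":0.04,"spin":0},
    {"dx":0,"dy":0,"dz":0.04,"spin":0},
    {"dx":0.028,"dy":0.037,"dz":0,"spin":0.04},
    {"dx":0.028,"dy":0.037,"dz":0,"spin":0.04},
  ],
  hand=0.085,
)

```text
time_s: 0.6
tool_pos: [0.2525, -0.4133, 0.3519]
tool_rot: [3.057, 0.718, 0.001]
ft_force: [0.9, 0.4, -0.7]
grip_width: 0.0853
grip_force: 0.0
```

Request:
send_rows(
  motion=[
    {"dx":0.028,"dy":0.037,"dz":0,"spin":0.04},
    {"dx":0.028,"dy":0.037,"dz":0,"spin":0.04},
    {"dx":0.028,"dy":0.037,"dz":0,"spin":0.04},
    {"dx":0.028,"dy":0.037,"dz":0,"spin":0.04},
    {"dx":0.028,"dy":0.037,"dz":0,"spin":0.04},
  ],
)

```text
time_s: 1.1
tool_pos: [0.3927, -0.2262, 0.3512]
tool_rot: [-2.97, -1.024, 0.0]
ft_force: [0.6, -0.6, 0.0]
grip_width: 0.0851
grip_force: 0.0
```

Request:
send_rows(
  motion=[
    {"dx":0.028,"dy":0.037,"dz":0,"spin":0.04},
    {"dx":0.028,"dy":0.037,"dz":0,"spin":0.04},
    {"dx":0.028,"dy":0.037,"dz":0,"spin":0.04},
    {"dx":0.028,"dy":0.037,"dz":0,"spin":0.04},
    {"dx":0.028,"dy":0.037,"dz":0,"spin":0.04},
  ],
)

```text
time_s: 1.6
tool_pos: [0.5328, -0.0411, 0.3511]
tool_rot: [-2.852, -1.316, 0.001]
ft_force: [0.5, -1.6, -0.4]
grip_width: 0.0851
grip_force: 0.0
```

Request:
send_rows(
  motion=[
    {"dx":0.018,"dy":0.026,"dz":0,"spin":0.02},
    {"dx":0.018,"dy":0.026,"dz":0,"spin":0.02},
    {"dx":0,"dy":0,"dz":0,"spin":0},
    {"dx":0,"dy":0,"dz":0,"spin":0},
  ],
)

```text
time_s: 2.0
tool_pos: [0.5681, 0.0095, 0.3505]
tool_rot: [-2.826, -1.372, 0.002]
ft_force: [-0.3, 0.0, 0.2]
grip_width: 0.0851
grip_force: 0.0
```

```bash
python3 - <<'E'
from h import *
a,K,T=cam('wrist','w1');print(T.round(3),K.round(0))
s=observe();print(s['tool_pos'],proj('w1',[.568,.010,.312]),proj('w1',[.5652,.0095,.312]))
E
```

```text
[[ 0.786 -0.586 -0.197  0.619]
 [-0.618 -0.745 -0.25   0.074]
 [-0.     0.318 -0.948  0.493]
 [ 0.     0.     0.     1.   ]] [[331.   0. 253.]
 [  0. 331. 194.]
 [  0.   0.   1.]]
[0.56774212 0.00882316 0.35089163] [252.  227.3] [248.9 230.5]
```

View pics/w1.png

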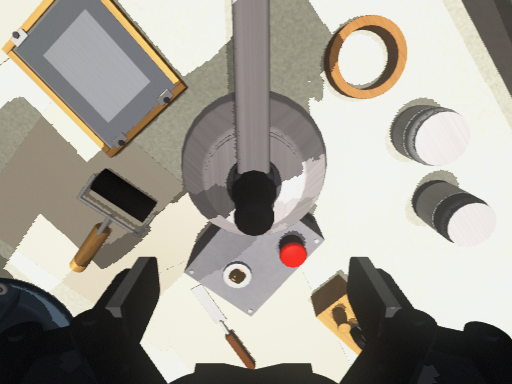

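The wrist view shows the knob top at (255,215), the plate centre at (98,66) and the switch at (237,274).

```bash
python3 - <<'E'
from h import *
print(ray('w1',255,215,.312),ray('w1',98,66,.018),ray('w1',237,274,.096))
E
```

```text
[0.5743 0.0151 0.312 ] [0.4688 0.219  0.018 ] [ 0.4473 -0.1088  0.096 ]
```

Request:
send_rows(
  motion=[
    {"dx":0.003,"dy":0.004,"dz":-0.02,"spin":0},
    {"dx":0,"dy":0,"dz":-0.03,"spin":0},
    {"dx":0,"dy":0,"dz":-0.03,"spin":0},
    {"dx":0,"dy":0,"dz":0,"spin":0},
  ],
)

```text
time_s: 2.45
tool_pos: [0.5686, 0.0118, 0.2682]
tool_rot: [-2.826, -1.367, 0.009]
ft_force: [-0.2, 0.9, 0.6]
grip_width: 0.0852
grip_force: 0.0
```

Request:
send_rows(
  motion=[
    {"dx":0,"dy":0,"dz":0,"spin":0},
    {"dx":0,"dy":0,"dz":0,"spin":0},
    {"dx":0,"dy":0,"dz":0,"spin":0},
    {"dx":0,"dy":0,"dz":0,"spin":0},
    {"dx":0,"dy":0,"dz":0,"spin":0},
  ],
  hand=0.015,
  grip_force=25,
)

```text
time_s: 2.95
tool_pos: [0.5715, 0.013, 0.2723]
tool_rot: [2.826, 1.37, 0.002]
ft_force: [-1.2, -0.3, 6.5]
grip_width: 0.0223
grip_force: 24.3
```

Request:
send_rows(
  motion=[
    {"dx":-0.018,"dy":0.0154,"dz":0,"spin":-0.0875},
    {"dx":-0.0166,"dy":0.0169,"dz":0,"spin":-0.0875},
    {"dx":-0.0151,"dy":0.0183,"dz":0,"spin":-0.0875},
    {"dx":-0.0134,"dy":0.0196,"dz":0,"spin":-0.0875},
    {"dx":-0.0117,"dy":0.0207,"dz":0,"spin":-0.0875},
  ],
)

```text
time_s: 3.45
tool_pos: [0.4952, 0.1033, 0.2722]
tool_rot: [3.056, 0.716, -0.0]
ft_force: [-1.3, -4.3, 6.8]
grip_width: 0.0227
grip_force: 25.0
```

Request:
send_rows(
  motion=[
    {"dx":-0.0098,"dy":0.0216,"dz":0,"spin":-0.0875},
    {"dx":-0.0079,"dy":0.0224,"dz":0,"spin":-0.0875},
    {"dx":-0.0059,"dy":0.023,"dz":0,"spin":-0.0875},
    {"dx":-0.0039,"dy":0.0234,"dz":0,"spin":-0.0875},
    {"dx":-0.0018,"dy":0.0236,"dz":0,"spin":-0.0875},
  ],
)

```text
time_s: 3.95
tool_pos: [0.4875, 0.1138, 0.2715]
tool_rot: [-3.045, -0.272, 0.02]
ft_force: [-9.1, 1.3, 3.1]
grip_width: 0.0223
grip_force: 81.3
```

Request:
send_rows(
  motion=[
    {"dx":0,"dy":0,"dz":0,"spin":0},
    {"dx":0,"dy":0,"dz":0,"spin":0},
    {"dx":0,"dy":0,"dz":0,"spin":0},
  ],
)

```text
time_s: 4.25
tool_pos: [0.4882, 0.1124, 0.2714]
tool_rot: [-3.048, -0.271, 0.019]
ft_force: [-8.0, -6.2, 5.0]
grip_width: 0.0224
grip_force: 75.5
```

```bash
python3 - <<'E'
from h import *
a,K,T=cam('top','top1')
cv2.imwrite('pics/top1b.png',cv2.resize(a,(800,600),interpolation=cv2.INTER_CUBIC))
print(observe()['tool_pos'])
E
```

```text
[0.48822321 0.11245644 0.27144126]
```

View pics/top1b.png

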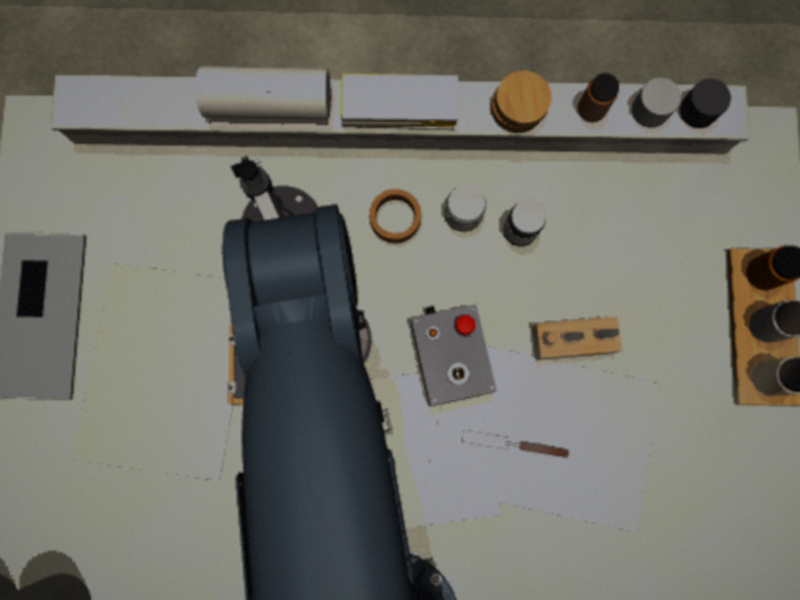

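```bash
python3 - <<'E'
from h import *
s=observe();print({k:np.round(v,3) for k,v in s.items()})
a,K,T=cam('scene','scene1')
cv2.imwrite('pics/scene1b.png',cv2.resize(a,(800,600),interpolation=cv2.INTER_CUBIC))
E
```

```text
{'time_s': np.float64(4.3), 'joint_positions': array([0.176, 0.189, 0.022, 1.409, 0.082, 3.14 ]), 'joint_vel': array([ 0.002,  0.   ,  0.002,  0.002,  0.001, -0.   ]), 'joint_torque': array([  1.485, -46.733,  37.17 ,  -3.663,   3.723,   0.274]), 'tool_pos': array([0.488, 0.112, 0.271]), 'tool_rot': array([-3.048, -0.271,  0.019]), 'ft_force': array([-8.093, -5.322,  4.673]), 'torque': array([-3.32 ,  0.994,  0.415]), 'grip_force': np.float64(75.487), 'grip_width': np.float64(0.022)}
```

View pics/scene1b.png

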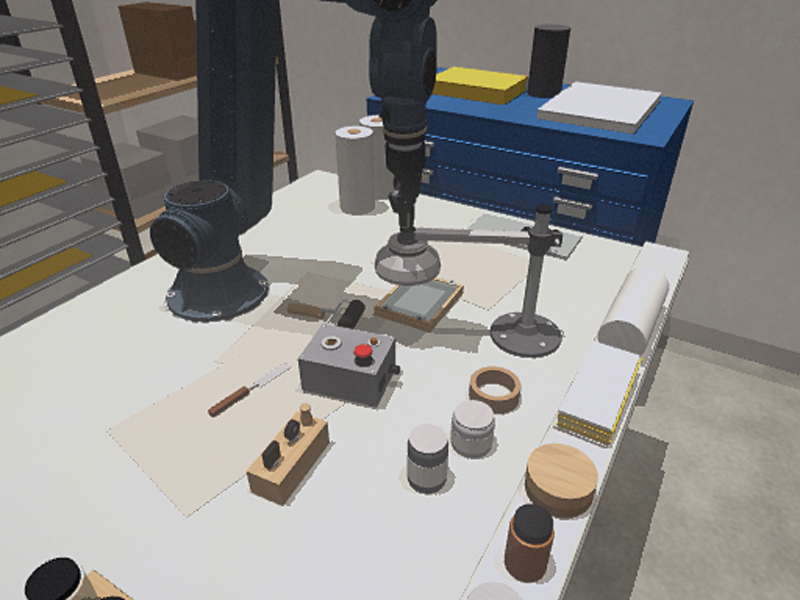

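Joint 6 hit its limit. I'll spin back, letting the round knob turn in the grip, and go on along the arc.

Request:
send_rows(
  motion=[
    {"dx":0,"dy":0,"dz":0,"spin":0.1},
    {"dx":0,"dy":0,"dz":0,"spin":0.1},
    {"dx":0,"dy":0,"dz":0,"spin":0.1},
    {"dx":0,"dy":0,"dz":0,"spin":0.1},
    {"dx":0,"dy":0,"dz":0,"spin":0},
  ],
  grip_force=20,
)

```text
time_s: 4.85
tool_pos: [0.4839, 0.1105, 0.2714]
tool_rot: [-2.937, -0.875, 0.059]
ft_force: [-28.6, -16.6, 16.2]
grip_width: 0.0225
grip_force: 78.3
```

```bash
python3 - <<'E'
from h import *
s=observe();print({k:np.round(v,3) for k,v in s.items()})
E
```

```text
{'time_s': np.float64(4.85), 'joint_positions': array([0.18 , 0.214, 0.053, 1.457, 0.072, 2.741]), 'joint_vel': array([ 0.   , -0.004, -0.007, -0.009,  0.003,  0.084]), 'joint_torque': array([  5.339, -39.862,  42.298, -11.945,   5.509,  -1.47 ]), 'tool_pos': array([0.484, 0.111, 0.271]), 'tool_rot': array([-2.937, -0.875,  0.059]), 'ft_force': array([-28.601, -16.602,  16.163]), 'torque': array([-5.186,  4.344,  0.377]), 'grip_force': np.float64(78.291), 'grip_width': np.float64(0.022)}
```

Request:
send_rows(
  motion=[
    {"dx":0,"dy":0,"dz":0,"spin":0},
    {"dx":0,"dy":0,"dz":0,"spin":0},
    {"dx":0,"dy":0,"dz":0,"spin":0},
  ],
  hand=0.06,
)

```text
time_s: 5.15
tool_pos: [0.4901, 0.1146, 0.2715]
tool_rot: [-2.932, -0.872, 0.039]
ft_force: [0.2, 0.0, -0.1]
grip_width: 0.0602
grip_force: 0.0
```

```bash
python3 - <<'E'
from h import *
s=observe();print({k:np.round(v,3) for k,v in s.items()})
a,K,T=cam('wrist','w2')
E
```

```text
{'time_s': np.float64(5.15), 'joint_positions': array([0.182, 0.216, 0.057, 1.446, 0.079, 2.744]), 'joint_vel': array([ 0.003,  0.004, -0.   , -0.   , -0.   , -0.001]), 'joint_torque': array([ -0.092, -52.39 ,  34.628,   0.456,   0.302,  -0.   ]), 'tool_pos': array([0.49 , 0.115, 0.272]), 'tool_rot': array([-2.932, -0.872,  0.039]), 'ft_force': array([ 0.165,  0.02 , -0.135]), 'torque': array([-0.038, -0.072,  0.033]), 'grip_force': np.float64(0.0), 'grip_width': np.float64(0.06)}
```

View pics/w2.png

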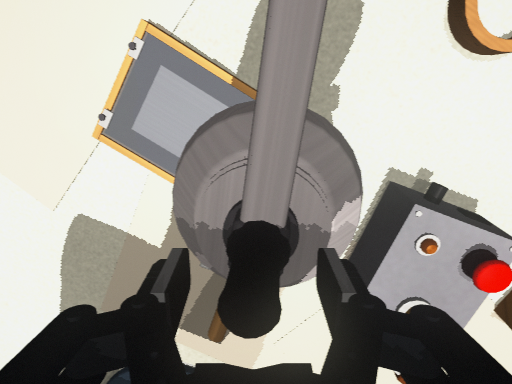

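```bash
python3 - <<'E'
from h import *
for rv in ([-2.932,-.872,.039],[-3.048,-.271,.019],[2.826,1.37,.002],[-3.045,-.272,.02]):
    M=R.from_rotvec(rv).as_matrix();print(M.round(3).tolist())
print(observe()['tool_rot'], ray('w2',250,297,.312))
E
```

```text
[[0.837, 0.544, -0.048], [0.547, -0.834, 0.072], [-0.001, -0.086, -0.996]]
[[0.984, 0.176, -0.02], [0.177, -0.981, 0.08], [-0.005, -0.082, -0.997]]
[[0.619, 0.785, 0.002], [0.785, -0.619, -0.0], [0.001, 0.001, -1.0]]
[[0.984, 0.176, -0.021], [0.177, -0.981, 0.083], [-0.006, -0.085, -0.996]]
[-2.93225245 -0.87171298  0.03950646] [0.4986 0.1173 0.312 ]
```

Pads now straddle the knob. The commanded pose picked up a 0.086 rad tilt at the joint limit, which I'll fix after the lamp. For now I'll cage the knob loosely and push it along the arc.

Request:
send_rows(
  motion=[
    {"dx":0,"dy":0,"dz":0,"spin":0.04},
    {"dx":0,"dy":0,"dz":0,"spin":0.04},
    {"dx":0,"dy":0,"dz":0,"spin":0},
  ],
  hand=0.032,
)

```text
time_s: 5.5
tool_pos: [0.49, 0.1146, 0.2713]
tool_rot: [-2.896, -0.99, 0.045]
ft_force: [0.2, 0.6, -0.5]
grip_width: 0.0319
grip_force: 0.0
```

Request:
send_rows(
  motion=[
    {"dx":-0.0068,"dy":0.0165,"dz":0,"spin":0},
    {"dx":-0.006,"dy":0.017,"dz":0,"spin":0},
    {"dx":-0.005,"dy":0.0175,"dz":0,"spin":0},
    {"dx":-0.0035,"dy":0.018,"dz":0,"spin":0},
    {"dx":-0.002,"dy":0.018,"dz":0,"spin":0},
  ],
)

```text
time_s: 6.0
tool_pos: [0.4662, 0.2015, 0.2713]
tool_rot: [-2.898, -0.986, 0.046]
ft_force: [0.6, -4.0, -0.8]
grip_width: 0.032
grip_force: 1.6
```

Request:
send_rows(
  motion=[
    {"dx":0,"dy":0.017,"dz":0,"spin":0},
    {"dx":0,"dy":0,"dz":0,"spin":0},
    {"dx":0,"dy":0,"dz":0,"spin":0},
  ],
)

```text
time_s: 6.3
tool_pos: [0.4664, 0.2184, 0.2712]
tool_rot: [-2.896, -0.989, 0.046]
ft_force: [0.7, 0.0, 0.2]
grip_width: 0.032
grip_force: 0.0
```

Request:
send_rows(
  motion=[
    {"dx":0,"dy":0,"dz":0,"spin":0},
    {"dx":0,"dy":0,"dz":0,"spin":0},
    {"dx":0,"dy":0,"dz":0.03,"spin":0},
    {"dx":0,"dy":0,"dz":0.03,"spin":0},
    {"dx":0,"dy":0,"dz":0.03,"spin":0},
  ],
  hand=0.07,
)

```text
time_s: 6.8
tool_pos: [0.4663, 0.2177, 0.3625]
tool_rot: [-2.897, -0.987, 0.046]
ft_force: [1.2, -0.4, 0.1]
grip_width: 0.0704
grip_force: 0.0
```

Request:
send_rows(
  motion=[
    {"dx":0,"dy":-0.035,"dz":0,"spin":0.14},
    {"dx":0,"dy":-0.04,"dz":0,"spin":0.14},
    {"dx":0,"dy":-0.04,"dz":0,"spin":0.14},
    {"dx":0,"dy":-0.04,"dz":0,"spin":0.14},
    {"dx":0,"dy":-0.04,"dz":0,"spin":0.14},
  ],
)

```text
time_s: 7.3
tool_pos: [0.4662, 0.0214, 0.3615]
tool_rot: [-2.388, -1.937, 0.086]
ft_force: [0.6, 0.4, -0.0]
grip_width: 0.07
grip_force: 0.0
```

Request:
send_rows(
  motion=[
    {"dx":0,"dy":-0.04,"dz":0,"spin":0.14},
    {"dx":0,"dy":-0.04,"dz":0,"spin":0.14},
    {"dx":0,"dy":-0.04,"dz":0,"spin":0.14},
    {"dx":0,"dy":-0.02,"dz":0,"spin":0.14},
    {"dx":0,"dy":0,"dz":0,"spin":0.14},
  ],
)

```text
time_s: 7.8
tool_pos: [0.4661, -0.1196, 0.3612]
tool_rot: [-1.595, -2.654, 0.117]
ft_force: [0.3, -0.0, 0.0]
grip_width: 0.0697
grip_force: 0.0
```

Request:
send_rows(
  motion=[
    {"dx":0,"dy":0,"dz":0,"spin":0.14},
    {"dx":0,"dy":0,"dz":0,"spin":0.14},
    {"dx":0,"dy":0,"dz":0,"spin":0.14},
    {"dx":0,"dy":0,"dz":0,"spin":0.14},
    {"dx":0,"dy":0,"dz":0,"spin":0.14},
  ],
)

```text
time_s: 8.3
tool_pos: [0.4662, -0.1171, 0.3614]
tool_rot: [-0.589, -3.069, 0.133]
ft_force: [0.7, -0.4, 0.4]
grip_width: 0.0703
grip_force: 0.0
```

Request:
send_rows(
  motion=[
    {"dx":0,"dy":0,"dz":0,"spin":0.14},
    {"dx":0,"dy":0,"dz":0,"spin":0.14},
    {"dx":0,"dy":0,"dz":0,"spin":0.14},
    {"dx":0,"dy":0,"dz":0,"spin":0.14},
    {"dx":0,"dy":0,"dz":0,"spin":0.14},
  ],
)

```text
time_s: 8.8
tool_pos: [0.4661, -0.117, 0.3615]
tool_rot: [-0.499, 3.083, -0.133]
ft_force: [0.2, 0.4, -0.1]
grip_width: 0.0699
grip_force: 0.0
```

```bash
python3 - <<'E'
from h import *
s=observe();print({k:np.round(v,3) for k,v in s.items()})
t,K,T=cam('top','top2');w,K,T=cam('wrist','w3')
cv2.imwrite('pics/m.png',np.hstack([cv2.resize(t[60:300,100:340],(400,400)),cv2.resize(w,(400,300))[:,:] if 0 else cv2.copyMakeBorder(cv2.resize(w,(400,300)),0,100,0,0,0)]))
E
```

```text
{'time_s': np.float64(8.8), 'joint_positions': array([-0.199,  0.114,  0.157,  1.569, -0.074, -0.522]), 'joint_vel': array([-0.036, -0.086, -0.104, -0.127,  0.057, -1.428]), 'joint_torque': array([  0.353, -44.234,  36.006,  -0.19 ,  -0.402,   2.391]), 'tool_pos': array([ 0.466, -0.117,  0.361]), 'tool_rot': array([-0.499,  3.083, -0.133]), 'ft_force': array([ 0.167,  0.365, -0.057]), 'torque': array([0.087, 0.027, 0.043]), 'grip_force': np.float64(0.0), 'grip_width': np.float64(0.07)}
```

View pics/m.png

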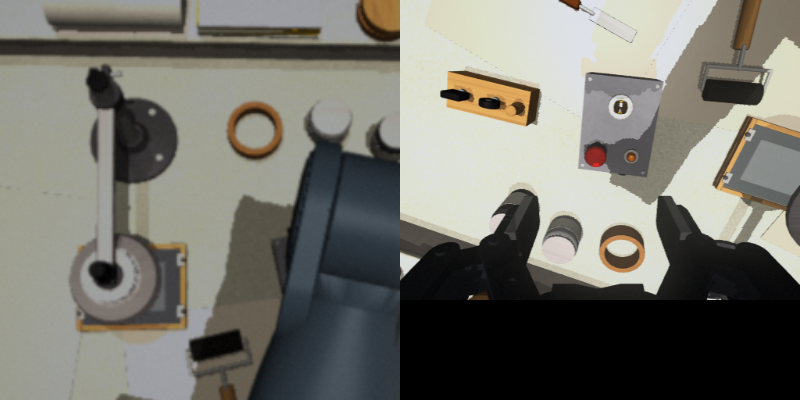

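The lamp's knob top is at (103,271) in the left view, close above the frame. The switch is at (622,107) in the right view.

```bash
python3 - <<'E'
from h import *
print(ray('top2',161.8,222.6,.31), ray('top2',100+88*.6,60+272*.6,.163))
E
```

```text
[0.4628 0.2068 0.31  ] [0.4754 0.2616 0.163 ]
```

Request:
send_rows(
  motion=[
    {"dx":0,"dy":0,"dz":0,"spin":0.14},
    {"dx":0,"dy":0,"dz":0,"spin":0.14},
    {"dx":0,"dy":0,"dz":0,"spin":0.14},
    {"dx":0,"dy":0,"dz":0,"spin":0.14},
    {"dx":0,"dy":0,"dz":0,"spin":0.14},
  ],
)

```text
time_s: 9.4
tool_pos: [0.4663, -0.1169, 0.3614]
tool_rot: [-1.507, 2.704, -0.115]
ft_force: [-0.5, 0.0, 0.1]
grip_width: 0.0697
grip_force: 0.0
```

Request:
send_rows(
  motion=[
    {"dx":0,"dy":0,"dz":0,"spin":0.14},
    {"dx":0,"dy":0,"dz":0,"spin":0.14},
    {"dx":0,"dy":0,"dz":0,"spin":0.14},
    {"dx":0,"dy":0,"dz":0,"spin":0.14},
    {"dx":0,"dy":0,"dz":0,"spin":0.14},
  ],
)

```text
time_s: 9.9
tool_pos: [0.4663, -0.1169, 0.3614]
tool_rot: [-2.326, 2.009, -0.084]
ft_force: [-0.1, 0.2, -0.3]
grip_width: 0.0697
grip_force: 0.0
```

Request:
send_rows(
  motion=[
    {"dx":0,"dy":0,"dz":0,"spin":0.14},
    {"dx":0,"dy":0,"dz":0,"spin":0.14},
    {"dx":0,"dy":0,"dz":0,"spin":0.14},
    {"dx":0,"dy":0,"dz":0,"spin":0.14},
    {"dx":0,"dy":0,"dz":0,"spin":0.14},
  ],
)

```text
time_s: 10.4
tool_pos: [0.4663, -0.1169, 0.3614]
tool_rot: [-2.861, 1.085, -0.043]
ft_force: [0.2, -0.6, -0.5]
grip_width: 0.0702
grip_force: 0.0
```

Request:
send_rows(
  motion=[
    {"dx":0,"dy":0,"dz":0,"spin":0.14},
    {"dx":0,"dy":0,"dz":0,"spin":0.14},
    {"dx":0,"dy":0,"dz":0,"spin":0.14},
    {"dx":0,"dy":0,"dz":0,"spin":0.03},
    {"dx":0,"dy":0,"dz":0,"spin":0},
  ],
)

```text
time_s: 10.9
tool_pos: [0.4685, -0.11, 0.3612]
tool_rot: [-3.03, 0.437, -0.014]
ft_force: [-0.4, -0.2, 0.1]
grip_width: 0.0701
grip_force: 0.0
```

```bash
cat > st.py <<'E'
from h import *
s=observe();M=R.from_rotvec(s['tool_rot']).as_matrix()
print('t',s['time_s'],'q',s['joint_positions'].round(3),'p',s['tool_pos'].round(4),'\ntoolz',M[:,2].round(3),'tilt about tool x,y',(-M[2,1]).round(3),M[2,0].round(3),'yaw_y',np.arctan2(M[1,1],M[0,1]).round(3),'F',s['ft_force'].round(1),'tq',s['torque'].round(2),'g',s['grip_width'].round(4),s['grip_force'].round(1))
E
python3 st.py
```

```text
Traceback (most recent call last):
  File "st.py", line 3, in <module>
    print('t',s['time_s'],'q',s['joint_positions'].round(3),'p',s['tool_pos'].round(4),'\ntoolz',M[:,2].round(3),'tilt about tool x,y',(-M[2,1]).round(3),M[2,0].round(3),'yaw_y',np.arctan2(M[1,1],M[0,1]).round(3),'F',s['ft_force'].round(1),'tq',s['torque'].round(2),'g',s['grip_width'].round(4),s['grip_force'].round(1))
                                                                                                                                                                                                                                                                              ^^^^^^^^^^^^^^^^^^^^^
AttributeError: 'float' object has no attribute 'round'
```

```bash
sed -i "s/\['grip_width'\].round(4),s\['grip_force'\].round(1)/['grip_width'],s['grip_force']/" st.py; python3 st.py; python3 -c "
from h import *
print(ray('top2',100+113*.6,60+277*.6,.163))"
```

```text
t 10.9 q [-0.282  0.153  0.203  1.623  0.081 -3.137] p [ 0.4685 -0.11    0.3612] 
toolz [ 0.021  0.078 -0.997] tilt about tool x,y 0.081 -0.002 yaw_y -1.857 F [-0.4 -0.2  0.1] tq [-0.07  0.03  0.01] g 0.07005699941858703 0.0
[0.4682 0.2218 0.163 ]
```

Request:
send_rows(
  motion=[
    {"dx":0,"dy":0,"dz":0,"spin":0.1},
    {"dx":0,"dy":0,"dz":0,"spin":0.1},
    {"dx":0,"dy":0,"dz":0,"spin":0.1},
  ],
)

```text
time_s: 11.2
tool_pos: [0.48, -0.0348, 0.3613]
tool_rot: [-3.12, 0.137, 0.003]
ft_force: [0.3, -0.5, -0.2]
grip_width: 0.0698
grip_force: 0.0
```

```bash
python3 st.py
```

```text
t 11.2 q [-0.084  0.154  0.208  1.627  0.018 -3.138] p [ 0.48   -0.0348  0.3613] 
toolz [-0.001  0.018 -1.   ] tilt about tool x,y 0.018 -0.003 yaw_y -1.659 F [ 0.3 -0.5 -0.2] tq [-0.06 -0.02 -0.05] g 0.06977525979166674 0.0
```

Request:
send_rows(
  motion=[
    {"dx":0,"dy":-0.03,"dz":0,"spin":0},
    {"dx":0,"dy":-0.03,"dz":0,"spin":0},
    {"dx":0,"dy":-0.03,"dz":0,"spin":0},
  ],
)

```text
time_s: 11.5
tool_pos: [0.4858, -0.0807, 0.3614]
tool_rot: [3.113, -0.241, -0.007]
ft_force: [0.7, -1.4, -0.3]
grip_width: 0.0698
grip_force: 0.0
```

```bash
python3 st.py
```

```text
t 11.5 q [-0.152  0.175  0.234  1.633 -0.02  -3.139] p [ 0.4858 -0.0807  0.3614] 
toolz [-0.006 -0.019 -1.   ] tilt about tool x,y -0.02 -0.003 yaw_y -1.725 F [ 0.7 -1.4 -0.3] tq [-0.02  0.03 -0.03] g 0.06980616418363822 0.0
```

Tilt is down to 0.02 rad, so on to the key.

Request:
send_rows(
  motion=[
    {"dx":0.004,"dy":-0.033,"dz":0,"spin":-0.14},
    {"dx":0.004,"dy":-0.033,"dz":0,"spin":-0.14},
    {"dx":0.004,"dy":-0.033,"dz":0,"spin":-0.14},
    {"dx":0.004,"dy":-0.033,"dz":0,"spin":-0.14},
    {"dx":0.004,"dy":-0.033,"dz":0,"spin":-0.14},
  ],
  hand=0.06,
)

```text
time_s: 12.0
tool_pos: [0.5051, -0.2478, 0.3612]
tool_rot: [2.84, -1.305, -0.017]
ft_force: [0.2, 0.2, -0.2]
grip_width: 0.0598
grip_force: 0.0
```

Request:
send_rows(
  motion=[
    {"dx":0.004,"dy":-0.033,"dz":-0.03,"spin":-0.14},
    {"dx":0.004,"dy":-0.033,"dz":-0.03,"spin":-0.14},
    {"dx":0.004,"dy":-0.033,"dz":-0.03,"spin":-0.14},
    {"dx":0.004,"dy":-0.033,"dz":-0.03,"spin":-0.14},
    {"dx":0,"dy":0,"dz":0,"spin":0},
  ],
)

```text
time_s: 12.5
tool_pos: [0.519, -0.3811, 0.2355]
tool_rot: [2.369, -2.042, -0.034]
ft_force: [-1.0, 0.2, -0.4]
grip_width: 0.0597
grip_force: 0.0
```

Request:
send_rows(
  motion=[
    {"dx":0,"dy":0,"dz":0,"spin":0},
    {"dx":0,"dy":0,"dz":0,"spin":0},
  ],
)

```text
time_s: 12.7
tool_pos: [0.5214, -0.3771, 0.2423]
tool_rot: [2.381, -2.03, -0.021]
ft_force: [-0.1, 0.2, 0.3]
grip_width: 0.0597
grip_force: 0.0
```

```bash
python3 st.py;python3 - <<'E'
from h import *
a,K,T=cam('wrist','w4')
print(proj('w4',[.525,-.379,.097]),proj('w4',[.447,-.109,.096]))
cv2.imwrite('pics/w4b.png',cv2.resize(a,(800,600),interpolation=3))
E
```

```text
t 12.7 q [-0.621  0.459  0.344  1.471 -0.011 -2.351] p [ 0.5214 -0.3771  0.2423] 
toolz [-0.018 -0.    -1.   ] tilt about tool x,y -0.018 -0.003 yaw_y -2.983 F [-0.1  0.2  0.3] tq [ 0.02 -0.03 -0.01] g 0.05971701165014312 0.0
[247.1 175. ] [277.7 404.7]
```

View pics/w4b.png

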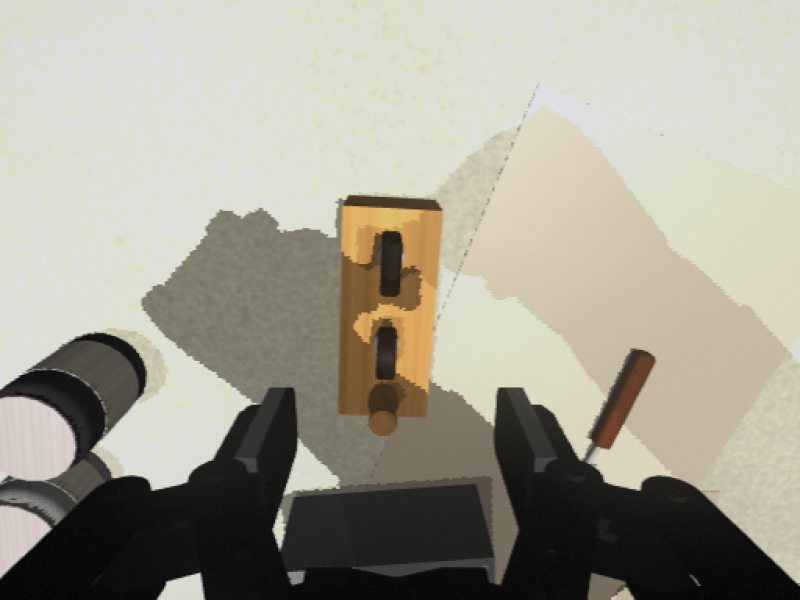

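The square head is at x≈391, y 233–296. Block top corners are (343,207), (442,211), (340,413) and (428,416). The top camera and wrist camera agree within a few mm.

```bash
python3 - <<'E'
from h import *
k=.64
c=np.array([ray('w4',u*k,v*k,.055) for u,v in [(343,207),(442,211),(340,413),(428,416)]])
print(c, c.mean(0))
d=(c[2]+c[3]-c[0]-c[1])[:2];print('row yaw',np.arctan2(d[1],d[0]),np.linalg.norm(d)/2)
e=(c[1]-c[0])[:2];print('edge yaw',np.arctan2(e[1],e[0]))
lo=ray('w4',391*k,296*k,.097);hi=ray('w4',391*k,233*k,.063);print(lo,hi,(lo+hi)/2)
lo=ray('w4',386.5*k,379*k,.08);print(lo)
E
```

```text
[[ 0.5567 -0.4064  0.055 ]
 [ 0.4944 -0.4137  0.055 ]
 [ 0.5401 -0.2594  0.055 ]
 [ 0.4767 -0.2664  0.055 ]] [ 0.516975 -0.336475  0.055   ]
row yaw 1.6868206227855544 0.14814602593387374
edge yaw -3.0249495884155495
[ 0.5201 -0.366   0.097 ] [ 0.5245 -0.3963  0.063 ] [ 0.5223  -0.38115  0.08   ]
[ 0.5131 -0.3039  0.08  ]
```

Request:
send_rows(
  motion=[
    {"dx":0.001,"dy":-0.004,"dz":-0.04,"spin":-0.042},
    {"dx":0,"dy":0,"dz":-0.04,"spin":0},
    {"dx":0,"dy":0,"dz":-0.04,"spin":0},
    {"dx":0,"dy":0,"dz":-0.04,"spin":0},
    {"dx":0,"dy":0,"dz":-0.018,"spin":0},
  ],
  hand=0.05,
)

```text
time_s: 13.25
tool_pos: [0.522, -0.3789, 0.0613]
tool_rot: [2.341, -2.077, -0.027]
ft_force: [-0.8, 0.7, -0.1]
grip_width: 0.0501
grip_force: 0.0
```

Request:
send_rows(
  motion=[
    {"dx":0,"dy":0,"dz":0,"spin":0},
    {"dx":0,"dy":0,"dz":0,"spin":0},
    {"dx":0,"dy":0,"dz":0,"spin":0},
  ],
)

```text
time_s: 13.55
tool_pos: [0.5241, -0.381, 0.0657]
tool_rot: [2.34, -2.079, -0.018]
ft_force: [0.0, -0.3, -0.1]
grip_width: 0.0501
grip_force: 0.0
```

Request:
send_rows(
  motion=[
    {"dx":0,"dy":0,"dz":0,"spin":0},
    {"dx":0,"dy":0,"dz":0,"spin":0},
    {"dx":0,"dy":0,"dz":0,"spin":0},
    {"dx":0,"dy":0,"dz":0,"spin":0},
    {"dx":0,"dy":0,"dz":0,"spin":0},
  ],
  hand=0.0,
  grip_force=40,
)

```text
time_s: 14.05
tool_pos: [0.5232, -0.3807, 0.0642]
tool_rot: [2.339, -2.08, -0.021]
ft_force: [-1.6, -0.0, 6.6]
grip_width: 0.0115
grip_force: 42.1
```

```bash
python3 st.py
```

```text
t 14.05 q [-0.624  0.546  0.027  1.067 -0.01  -2.312] p [ 0.5232 -0.3807  0.0642] 
toolz [-0.018  0.    -1.   ] tilt about tool x,y -0.018 -0.003 yaw_y -3.024 F [-1.6 -0.   6.6] tq [ 0.17  0.08 -0.05] g 0.011523485892096069 42.09352791309357
```

Request:
send_rows(
  motion=[
    {"dx":0,"dy":0,"dz":0,"spin":0},
    {"dx":0,"dy":0,"dz":0.015,"spin":0},
    {"dx":0,"dy":0,"dz":0.02,"spin":0},
    {"dx":0,"dy":0,"dz":0.02,"spin":0},
    {"dx":0,"dy":0,"dz":0.03,"spin":0},
  ],
  grip_force=80,
)

```text
time_s: 14.55
tool_pos: [0.522, -0.3799, 0.1477]
tool_rot: [2.339, -2.079, -0.028]
ft_force: [0.2, 0.6, -1.3]
grip_width: 0.0109
grip_force: 78.2
```

Request:
send_rows(
  motion=[
    {"dx":0,"dy":0,"dz":0.03,"spin":0},
    {"dx":0,"dy":0,"dz":0.03,"spin":0},
    {"dx":0,"dy":0,"dz":0,"spin":0},
  ],
)

```text
time_s: 14.85
tool_pos: [0.5242, -0.3815, 0.2126]
tool_rot: [2.34, -2.08, -0.013]
ft_force: [0.5, -0.3, -0.8]
grip_width: 0.0108
grip_force: 78.3
```

```bash
python3 st.py;python3 - <<'E'
from h import *
a,K,T=cam('wrist','w5'); b=a[250:384,120:400]
u,v=proj('w5',[.447,-.109,.096]).round().astype(int);print(u,v)
cv2.imwrite('pics/w5b.png',cv2.resize(a,(800,600),interpolation=3))
E
```

```text
t 14.85 q [-0.624  0.468  0.285  1.397 -0.01  -2.312] p [ 0.5242 -0.3815  0.2126] 
toolz [-0.014 -0.003 -1.   ] tilt about tool x,y -0.014 0.001 yaw_y -3.024 F [ 0.5 -0.3 -0.8] tq [-0.08 -0.06 -0.03] g 0.010774581119828349 78.32428693771362
293 433
```

```bash
python3 - <<'E'
from h import *
a=cv2.imread('pics/w3.png',0)
u,v=proj('w3',[.447,-.109,.096]).round().astype(int);print(u,v)
for r in a[v-13:v+14,u-16:u+17]: print(''.join('%4d'%x for x in r))
E
```

```text
283 139
 152 151 150 127 184 220 209 212 223 223 202 183 179 197 213 195 176 177 179 206 221 221 221 222 222 219 198 134 133 154 154 156 156
 153 152 126 174 216 222 222 222 222 221 221 221 217 213 211 208 204 208 214 217 218 217 217 219 219 220 220 202 134 129 157 154 157
 153 119 159 211 223 223 222 223 222 221 203 175 142 120 114  99  87 132 175 197 212 216 218 219 221 220 220 217 175 148 155 154 155
 139 157 205 222 223 221 222 223 211 163  93  60  57  67 147 176 180 163 113  82 136 182 208 215 218 218 219 221 212 145 129 153 154
 127 178 218 223 222 222 222 221 160  67  55  56  56  49 111 153 160 158 116  63  58  60 135 201 219 220 220 220 215 176 147 155 154
 133 190 223 224 221 223 221 187 103  52  54  55  54  57  76 142 131  70  45  52  56  56  55 109 194 220 222 221 220 210 155 135 152
 161 208 223 223 223 221 216 155  66  51  52  53  52  89 189 222 220 170  81  54  56  57  54  99 191 222 220 220 220 216 176 149 151
 177 214 221 221 222 219 198 120  49  49  55  56  52  91 191 222 223 169  81  54  56  57  53  60 179 218 218 218 218 218 192 160 152
 182 217 219 222 220 217 188
[... 1798 characters left out ...]
212 207 189 145 141 151 151 151 150
 144 144 146 153 172 198 211 216 218 222 221 221 221 221 221 221 220 221 221 220 219 218 216 213 209 191 147 141 151 153 151 151 150
 144 144 147 146 130 156 193 208 214 217 217 219 220 222 221 221 220 219 219 216 212 210 207 201 195 147 134 151 152 150 152 151 150
 145 145 146 145 143 144 148 185 203 207 209 211 213 216 216 216 215 216 216 213 210 205 197 162 143 149 148 149 150 149 151 151 151
 144 145 146 144 145 145 147 154 170 185 195 204 208 209 209 210 209 208 206 204 193 159 143 149 146 147 148 150 148 150 150 149 150
 144 144 144 146 145 147 148 149 148 137 145 171 184 194 198 194 183 166 151 159 155 148 147 147 146 146 147 147 150 150 151 152 152
```

The slot lies along the box's x, so I need key pinch yaw ≈1.78. I'll carry the key beside the switch for one close look.

Request:
send_rows(
  motion=[
    {"dx":-0.003,"dy":0.026,"dz":0,"spin":-0.135},
    {"dx":-0.003,"dy":0.026,"dz":0,"spin":-0.135},
    {"dx":-0.003,"dy":0.026,"dz":0,"spin":-0.135},
    {"dx":-0.003,"dy":0.026,"dz":0,"spin":-0.135},
    {"dx":-0.003,"dy":0.026,"dz":0,"spin":-0.135},
  ],
)

```text
time_s: 15.4
tool_pos: [0.5069, -0.2492, 0.2067]
tool_rot: [1.513, -2.745, -0.031]
ft_force: [-0.2, 0.3, -0.5]
grip_width: 0.0107
grip_force: 78.3
```

Request:
send_rows(
  motion=[
    {"dx":-0.003,"dy":0.026,"dz":0,"spin":-0.135},
    {"dx":-0.003,"dy":0.026,"dz":0,"spin":-0.135},
    {"dx":-0.003,"dy":0.026,"dz":0,"spin":-0.135},
    {"dx":-0.003,"dy":0.026,"dz":0,"spin":-0.135},
    {"dx":-0.003,"dy":0.026,"dz":0,"spin":-0.135},
  ],
)

```text
time_s: 15.9
tool_pos: [0.4918, -0.1193, 0.2069]
tool_rot: [0.52, -3.096, -0.031]
ft_force: [0.2, -0.1, -0.7]
grip_width: 0.0109
grip_force: 78.3
```

Request:
send_rows(
  motion=[
    {"dx":-0.003,"dy":0.022,"dz":0,"spin":-0.13},
    {"dx":0,"dy":0,"dz":-0.013,"spin":0},
    {"dx":0,"dy":0,"dz":0,"spin":0},
    {"dx":0,"dy":0,"dz":0,"spin":0},
  ],
)

```text
time_s: 16.3
tool_pos: [0.4892, -0.0984, 0.1945]
tool_rot: [0.327, -3.124, -0.031]
ft_force: [0.9, -0.7, -0.4]
grip_width: 0.0111
grip_force: 78.3
```

```bash
python3 st.py;python3 - <<'E'
from h import *
s=observe()
a,K,T=cam('wrist','w5')
print(ray('w3',282.2,137,.096),proj('w5',[.447,-.109,.096]))
M=R.from_rotvec(s['tool_rot']).as_matrix()
for d in (-.003,.038): print('axis pt',proj('w5',s['tool_pos']+M[:,2]*d))
cv2.imwrite('pics/w5b.png',cv2.resize(a[70:340,80:440],(800,600),interpolation=3))
E
```

```text
t 16.3 q [-0.21   0.214 -0.141  1.222  0.018 -0.419] p [ 0.4892 -0.0984  0.1945] 
toolz [-0.002  0.019 -1.   ] tilt about tool x,y -0.019 -0.002 yaw_y 1.78 F [ 0.9 -0.7 -0.4] tq [0.   0.04 0.05] g 0.011050207184041717 78.33091020584106
[ 0.4452 -0.1106  0.096 ] [247.8 136.9]
axis pt [252.2 261.5]
axis pt [252.4 226.2]
```

View pics/w5b.png

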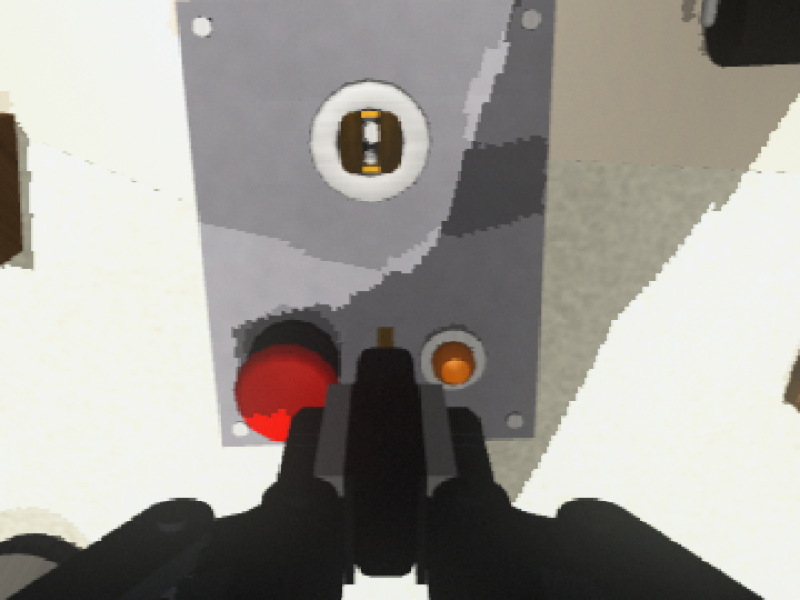

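The view shows the slot centre at crop (370,141), running vertically in the image, and the blade at x≈385 with its front edge at y≈327.

```bash
python3 - <<'E'
from h import *
f=lambda x,y,z: ray('w5',80+x*.45,70+y*.45,z)
kw=f(370,141,.096);b=f(385,327,.1535)
ex=np.array([np.cos(.21),np.sin(.21),0]);a=b+.0035*ex
top=f(371,112,.096);bot=f(371,172,.096);d=bot-top
print(kw,b,a,'slot yaw',np.arctan2(d[1],d[0]),np.linalg.norm(d))
p=np.array([.4892,-.0984,0]);print('tool axis at tip',p+.041*np.array([.002,-.019,0]) )
print('move',(kw-a)[:2])
l=f(180,20,.09);l2=f(222,445,.09);r=f(554,20,.09);r2=f(534,437,.09)
for x,y in ((l,l2),(r,r2)): print(np.arctan2(*(y-x)[[1,0]]))
E
```

```text
[ 0.4447 -0.1104  0.096 ] [ 0.4846 -0.0981  0.1535] [ 0.48802311 -0.09737039  0.1535    ] slot yaw 0.20749622643520266 0.019416487838947616
tool axis at tip [ 0.489282 -0.099179  0.      ]
move [-0.04332311 -0.01302961]
0.2253826259211658
0.2315071445305936
```

Request:
send_rows(
  motion=[
    {"dx":-0.0217,"dy":-0.0065,"dz":0,"spin":0},
    {"dx":-0.0217,"dy":-0.0065,"dz":0,"spin":0},
    {"dx":0,"dy":0,"dz":-0.02,"spin":0},
    {"dx":0,"dy":0,"dz":-0.02,"spin":0},
    {"dx":0,"dy":0,"dz":-0.005,"spin":0},
  ],
)

```text
time_s: 16.85
tool_pos: [0.4454, -0.1117, 0.149]
tool_rot: [0.325, -3.124, -0.031]
ft_force: [-0.0, 0.1, -0.5]
grip_width: 0.0108
grip_force: 78.3
```

Request:
send_rows(
  motion=[
    {"dx":0,"dy":0,"dz":-0.004,"spin":0},
    {"dx":0,"dy":0,"dz":-0.004,"spin":0},
    {"dx":0,"dy":0,"dz":-0.004,"spin":0},
    {"dx":0,"dy":0,"dz":-0.003,"spin":0},
    {"dx":0,"dy":0,"dz":0,"spin":0},
  ],
)

```text
time_s: 17.35
tool_pos: [0.4464, -0.1114, 0.1351]
tool_rot: [-0.327, 3.123, 0.03]
ft_force: [-0.2, -0.5, -0.7]
grip_width: 0.0108
grip_force: 78.3
```

```bash
python3 st.py
```

```text
t 17.35 q [-0.257  0.188 -0.336  1.052  0.018 -0.465] p [ 0.4464 -0.1114  0.1351] 
toolz [-0.001  0.019 -1.   ] tilt about tool x,y -0.019 -0.003 yaw_y 1.779 F [-0.2 -0.5 -0.7] tq [-0.03  0.01  0.02] g 0.010799644357172226 78.32597851753235
```

Request:
send_rows(
  motion=[
    {"dx":0,"dy":0,"dz":-0.002,"spin":0},
    {"dx":0,"dy":0,"dz":-0.002,"spin":0},
    {"dx":0,"dy":0,"dz":-0.002,"spin":0},
  ],
)

```text
time_s: 17.65
tool_pos: [0.4465, -0.1114, 0.1292]
tool_rot: [-0.326, 3.123, 0.03]
ft_force: [-0.1, 0.8, -0.7]
grip_width: 0.0106
grip_force: 78.3
```

```bash
python3 st.py
```

```text
t 17.65 q [-0.257  0.193 -0.347  1.036  0.018 -0.465] p [ 0.4465 -0.1114  0.1292] 
toolz [-0.     0.019 -1.   ] tilt about tool x,y -0.019 -0.004 yaw_y 1.779 F [-0.1  0.8 -0.7] tq [-0.03  0.01  0.04] g 0.010586579837750767 78.32509517669678
```

Request:
send_rows(
  motion=[
    {"dx":0,"dy":0,"dz":-0.002,"spin":0.03},
    {"dx":0,"dy":0,"dz":-0.002,"spin":-0.03},
    {"dx":0,"dy":0,"dz":-0.002,"spin":-0.03},
    {"dx":0,"dy":0,"dz":0,"spin":0.03},
  ],
)

```text
time_s: 18.05
tool_pos: [0.4461, -0.1114, 0.1231]
tool_rot: [-0.325, 3.124, 0.03]
ft_force: [-2.2, 0.6, 0.5]
grip_width: 0.0109
grip_force: 78.5
```

```bash
python3 st.py
```

```text
t 18.05 q [-0.257  0.198 -0.357  1.021  0.018 -0.464] p [ 0.4461 -0.1114  0.1231] 
toolz [-0.001  0.019 -1.   ] tilt about tool x,y -0.019 -0.003 yaw_y 1.778 F [-2.2  0.6  0.5] tq [ 0.    0.31 -0.02] g 0.010888741369365637 78.52926135063171
```

Request:
send_rows(
  motion=[
    {"dx":-0.001,"dy":0,"dz":-0.002,"spin":0.03},
    {"dx":0,"dy":0,"dz":-0.002,"spin":-0.03},
    {"dx":0,"dy":0,"dz":-0.002,"spin":-0.03},
    {"dx":0,"dy":0,"dz":0,"spin":0.03},
  ],
)

```text
time_s: 18.45
tool_pos: [0.4456, -0.1114, 0.1173]
tool_rot: [-0.324, 3.123, 0.03]
ft_force: [0.7, 0.2, 1.9]
grip_width: 0.0109
grip_force: 78.5
```

Request:
send_rows(
  motion=[
    {"dx":0,"dy":0,"dz":-0.001,"spin":0.03},
    {"dx":0,"dy":0,"dz":-0.002,"spin":-0.03},
    {"dx":0,"dy":0,"dz":-0.001,"spin":-0.03},
    {"dx":0,"dy":0,"dz":0,"spin":0.03},
  ],
)

```text
time_s: 18.85
tool_pos: [0.4456, -0.1115, 0.1132]
tool_rot: [-0.328, 3.123, 0.03]
ft_force: [1.3, -1.5, -0.7]
grip_width: 0.0107
grip_force: 78.3
```

Request:
send_rows(
  motion=[
    {"dx":0,"dy":0,"dz":-0.002,"spin":0.03},
    {"dx":0,"dy":0,"dz":-0.002,"spin":-0.03},
    {"dx":0,"dy":0,"dz":-0.002,"spin":-0.03},
    {"dx":0,"dy":0,"dz":0,"spin":0.03},
  ],
)

```text
time_s: 19.25
tool_pos: [0.4457, -0.1114, 0.1075]
tool_rot: [-0.329, 3.122, 0.03]
ft_force: [0.0, -0.2, 2.4]
grip_width: 0.0105
grip_force: 78.7
```

Request:
send_rows(
  motion=[
    {"dx":0,"dy":0,"dz":-0.001,"spin":0.03},
    {"dx":0,"dy":0,"dz":-0.001,"spin":-0.03},
    {"dx":0,"dy":0,"dz":-0.001,"spin":-0.03},
    {"dx":0,"dy":0,"dz":0,"spin":0.03},
  ],
)

```text
time_s: 19.65
tool_pos: [0.4457, -0.1115, 0.105]
tool_rot: [-0.33, 3.122, 0.03]
ft_force: [-2.1, 0.1, 13.3]
grip_width: 0.0113
grip_force: 80.4
```

Request:
send_rows(
  motion=[
    {"dx":0,"dy":0,"dz":-0.001,"spin":0.04},
    {"dx":0,"dy":0,"dz":0,"spin":-0.04},
    {"dx":0,"dy":0,"dz":0,"spin":-0.04},
    {"dx":0,"dy":0,"dz":0,"spin":0.04},
  ],
)

```text
time_s: 20.05
tool_pos: [0.4459, -0.1114, 0.1048]
tool_rot: [-0.329, 3.121, 0.029]
ft_force: [-4.9, 0.4, 22.7]
grip_width: 0.0109
grip_force: 82.0
```

```bash
python3 st.py
```

```text
t 20.05 q [-0.257  0.213 -0.391  0.971  0.019 -0.468] p [ 0.4459 -0.1114  0.1048] 
toolz [ 0.001  0.019 -1.   ] tilt about tool x,y -0.018 -0.005 yaw_y 1.781 F [-4.9  0.4 22.7] tq [0.37 1.11 0.01] g 0.010934180613823858 81.98413968086243
```

It is seated: stiff at 23 N, above the pins' range. Now I'll turn it clockwise.

Request:
send_rows(
  motion=[
    {"dx":0,"dy":0,"dz":0.0005,"spin":-0.1},
    {"dx":0,"dy":0,"dz":0,"spin":-0.1},
    {"dx":0,"dy":0,"dz":0,"spin":-0.1},
    {"dx":0,"dy":0,"dz":0,"spin":-0.1},
  ],
  grip_force=100,
)

```text
time_s: 20.45
tool_pos: [0.4458, -0.1118, 0.1049]
tool_rot: [0.302, 3.12, 0.027]
ft_force: [-4.3, -2.0, 17.7]
grip_width: 0.0105
grip_force: 98.1
```

```bash
python3 st.py
```

```text
t 20.45 q [-0.258  0.207 -0.398  0.962  0.018 -0.065] p [ 0.4458 -0.1118  0.1049] 
toolz [ 0.008  0.017 -1.   ] tilt about tool x,y -0.018 -0.005 yaw_y 1.378 F [-4.3 -2.  17.7] tq [-0.31  1.02  0.16] g 0.01051208039648247 98.0511224269867
```

Request:
send_rows(
  motion=[
    {"dx":-0.0005,"dy":0,"dz":0,"spin":-0.1},
    {"dx":0,"dy":0,"dz":0,"spin":-0.1},
    {"dx":0,"dy":0,"dz":0,"spin":-0.1},
    {"dx":0,"dy":0,"dz":0,"spin":-0.1},
  ],
)

```text
time_s: 20.85
tool_pos: [0.4454, -0.1121, 0.1049]
tool_rot: [0.915, 2.994, 0.025]
ft_force: [-3.7, -2.6, 17.1]
grip_width: 0.0108
grip_force: 98.0
```

```bash
python3 st.py
```

```text
t 20.85 q [-0.257  0.201 -0.405  0.953  0.015  0.336] p [ 0.4454 -0.1121  0.1049] 
toolz [ 0.015  0.012 -1.   ] tilt about tool x,y -0.018 -0.006 yaw_y 0.978 F [-3.7 -2.6 17.1] tq [-0.55  0.98  0.1 ] g 0.01078572176039562 98.00297141075134
```

Request:
send_rows(
  motion=[
    {"dx":-0.0005,"dy":-0.0003,"dz":0,"spin":-0.1},
    {"dx":0,"dy":0,"dz":0,"spin":-0.1},
    {"dx":0,"dy":0,"dz":0,"spin":-0.1},
    {"dx":0,"dy":0,"dz":0,"spin":-0.1},
  ],
)

```text
time_s: 21.25
tool_pos: [0.445, -0.1121, 0.1049]
tool_rot: [1.49, 2.75, 0.023]
ft_force: [-4.1, -0.7, 17.5]
grip_width: 0.011
grip_force: 97.9
```

Request:
send_rows(
  motion=[
    {"dx":-0.0003,"dy":-0.0002,"dz":0,"spin":-0.1},
    {"dx":0,"dy":0,"dz":0,"spin":-0.1},
    {"dx":0,"dy":0,"dz":0,"spin":-0.1},
  ],
)

```text
time_s: 21.55
tool_pos: [0.4448, -0.1121, 0.1049]
tool_rot: [1.882, 2.495, 0.021]
ft_force: [-3.4, -0.6, 16.5]
grip_width: 0.0104
grip_force: 97.9
```

```bash
python3 st.py
```

```text
t 21.55 q [-0.251  0.195 -0.415  0.942  0.006  1.041] p [ 0.4448 -0.1121  0.1049] 
toolz [ 0.021  0.001 -1.   ] tilt about tool x,y -0.02 -0.004 yaw_y 0.278 F [-3.4 -0.6 16.5] tq [-0.06  0.67  0.15] g 0.010429939298991544 97.89916276931763
```

Request:
send_rows(
  motion=[
    {"dx":-0.0003,"dy":0,"dz":0,"spin":-0.1},
    {"dx":0,"dy":0,"dz":0,"spin":-0.08},
    {"dx":0,"dy":0,"dz":0,"spin":0},
  ],
)

```text
time_s: 21.85
tool_pos: [0.4444, -0.112, 0.1049]
tool_rot: [2.097, 2.317, 0.019]
ft_force: [-2.8, -0.5, 18.0]
grip_width: 0.0107
grip_force: 98.0
```

```bash
python3 st.py
```

```text
t 21.85 q [-0.249  0.193 -0.416  0.94   0.003  1.222] p [ 0.4444 -0.112   0.1049] 
toolz [ 0.021 -0.002 -1.   ] tilt about tool x,y -0.021 -0.004 yaw_y 0.1 F [-2.8 -0.5 18. ] tq [-0.01  0.73  0.08] g 0.010739254186394093 97.96974062919617
```

Request:
send_rows(
  motion=[
    {"dx":0,"dy":0,"dz":0,"spin":-0.04},
    {"dx":0,"dy":0,"dz":0,"spin":0},
    {"dx":0,"dy":0,"dz":0,"spin":0},
  ],
)

```text
time_s: 22.15
tool_pos: [0.4445, -0.112, 0.1049]
tool_rot: [2.139, 2.277, 0.019]
ft_force: [-2.5, 1.1, 16.9]
grip_width: 0.0104
grip_force: 97.9
```

```bash
python3 st.py
```

```text
t 22.15 q [-0.249  0.193 -0.416  0.94   0.003  1.26 ] p [ 0.4445 -0.112   0.1049] 
toolz [ 0.021 -0.003 -1.   ] tilt about tool x,y -0.021 -0.004 yaw_y 0.062 F [-2.5  1.1 16.9] tq [-0.02  0.77  0.12] g 0.010388911294976008 97.93490767478943
```

Request:
send_rows(
  motion=[
    {"dx":0,"dy":0,"dz":0,"spin":-0.04},
    {"dx":0,"dy":0,"dz":0,"spin":-0.04},
    {"dx":0,"dy":0,"dz":0,"spin":0},
    {"dx":0,"dy":0,"dz":0,"spin":0},
  ],
)

```text
time_s: 22.55
tool_pos: [0.4445, -0.112, 0.1049]
tool_rot: [2.228, 2.19, 0.018]
ft_force: [-2.2, -0.1, 16.3]
grip_width: 0.0106
grip_force: 98.2
```

```bash
python3 st.py;python3 - <<'E'
from h import *
print(np.mean([ (read_camera('wrist'),observe()['torque'][2])[1] for _ in range(4)]))
E
```

```text
t 22.55 q [-2.47e-01  1.93e-01 -4.17e-01  9.40e-01  1.00e-03  1.34e+00] p [ 0.4445 -0.112   0.1049] 
toolz [ 0.02  -0.004 -1.   ] tilt about tool x,y -0.021 -0.004 yaw_y -0.017 F [-2.2 -0.1 16.3] tq [0.05 0.8  0.74] g 0.01058565358615927 98.18365216255188
0.6978501693514544
```

The torque jumped to 0.7 N m, so the key is against the stop, with about 17 N holding it down. I'll hand in now.

```bash
python3 -c "
from station import finish_job
print(finish_job())"
```

```text
the job is handed in; nothing more can be done
None
```

The job is handed in: the lamp stands within about 12 mm of the plate's centre by my measurement, and the key is fully home, gripped and held against the switch's stop; no verdict came back.

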